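# Walk the tube block round and dock it on its heater

## Task

The heavy aluminium tube block has been left askew in front of its docking heater. Push it with the fingertips against its corners and sides, never lifting it or pressing on its dial thermometer: first walk it round until its notched back squarely faces the heater's plate while still standing clear of it, then work it forward until its back lies flat against the plate and the sprung probe is pushed in. Leave it there and leave the other things on the counter where they stand.

Things in the scene. Friction and masses are not known exactly. Their poses are not given: they have to be found in the camera images.
- tube_block: Heavy aluminium block, about 1.2 kg, slides stiffly on the counter: 80 mm deep (its x), 140 wide (y), 48 high, ten tube wells in its top. Origin: centre of its underside. Its front face (x = -40 mm, dial in the middle) looks to -x, its back to +x. It starts turned about 0.4 to 0.8 rad anticlockwise seen from above, its nearest corner about 40 to 70 mm short of the plate.
- dial: Dial thermometer screwed into the middle of the block's front face, moving with it; not to be pressed on. Round case of 42 mm, its centre 27 mm above the counter; it stands 24 mm out from the front face. Its origin is that of the block (same place, same axes).
- back_left (a point): Middle of the block's upright back left edge, at x +40, y +70, z 24 mm in the block's frame.
- back_right (a point): Middle of the block's upright back right edge, at x +40, y -70, z 24 mm in the block's frame.
- front_left (a point): Middle of the block's upright front left edge, at x -40, y +70, z 24 mm in the block's frame (left: seen from the robot).
- front_right (a point): Middle of the block's upright front right edge, at x -40, y -70, z 24 mm in the block's frame.
- dock: Docking heater fixed to the counter: upright flat aluminium plate 150 mm wide (its y), 58 high, with a finned housing 38 deep, 68 high behind it. Origin: foot of the plate's front face, mid-width. x points away from the robot, square to the plate: plate face x = 0, the block's place x < 0. When home the block's origin is at x = -40 mm, y = 0 here, its axes parallel to these.
- probe (a joint): Sprung brass pin, 9 mm across, 12 mm out of the end of the nose at rest (tip 28 mm from the plate). 0 = fully out, grows in metres as it is pushed in, about 0.006 when the block is home. Spring 250 N/m: 1.5 N when home, less than the block's friction, so the block stays put.
- notch (a point): Middle of the mouth of the notch in the block's back face, at x +40, y 0, z 26 mm in the block's frame. The notch is cut over the full height, 46 mm wide at the mouth, 26 mm at its floor, 22 mm deep.
- nose (a point): End of the heater's fixed tapered steel nose, at x -16, y 0, z 26 mm in the heater's frame: 32 mm across at the plate, 16 mm at this end. It enters the block's notch, with about 7 mm of play each side once the block is home.
- cork: Cork, 26 mm, standing on the counter left of the heater. Origin: centre of its underside.
- brass_weight: Brass weight with a knob, 25 mm across, 34 mm high, right of the heater. Origin: centre of its underside.
- beaker: Small glass beaker, 54 mm across, 68 mm high, left of the block. Origin: centre of its underside.
- flask: Conical flask, 62 mm across, 103 mm high, farther left. Origin: centre of its underside.
- mortar: White mortar, 83 mm across, 50 mm high, farther left. Origin: centre of its underside.
- petri_dish: Petri dish, 96 mm across, 16 mm high, far left. Origin: centre of its underside.

How it is judged:
By the outcome, as a careful person would: the job done as asked, in the order asked, and still so for the second after the job is handed in, with the robot touching nothing.
It also fails if it takes over 72 s, if anything falls off the work surface, if the arm or the gripper's body presses on something with over 40 N, if the wrist force passes 120 N, or if a joint passes its speed limit or range.

## Robot

A 7-joint arm with a two-finger parallel gripper is mounted at the origin on a cart in front of the work surface, level with it; the furniture and walls round the work are solid. World frame = base frame: x ahead of the robot, y to its left, z up, the work surface at z = 0. Lengths are in mm, angles in rad, forces in N, time in s.
With the tool pointing down it reaches from about 400 to 875 mm from the base axis. Payload 4.4 kg.
Tool frame: the origin (TCP) lies at the very end of the fingers, on their centre line; the grasp point (between the pads) lies 19 mm behind it; z points along the fingers, x is the direction in which the jaws open and shut, and the axes are right-handed (so a half turn about z gives the same grasp; the last joint's range is limited). The gripper opens to 85 mm and grips with 20 to 120 N. Pads are 22 mm wide; open, the fingers measure 114 mm over their backs; the gripper's body (76 mm by 85 mm) begins 54 mm behind the grasp point. The pads swing forward as they close: fully open they stand 13 mm farther back than shut.
Start: joints at [1.041, 0.628, 0.038, 1.517, -0.027, 0.996, -0.02], TCP at [290.806, -581.335, 231.313] pointing down, gripper open.
Joint ranges: [-3.06, 3.06], [-0.37, 2.12], [-1.25, 1.32], [0.18, 2.47], [-1.1, 4.24], [0.23, 1.98], [-2.94, 2.94]. Speed limits (rad/s): [2.57, 2.57, 3.14, 3.14, 3.14, 3.14, 3.14].

## Interface

Orientations are given as [roll, pitch, yaw] about the fixed x, y, z axes, in that order (R = Rz(yaw) Ry(pitch) Rx(roll)).
In Python, from cell import * gives the robot as it stands. The module is installed in compiled form; this text tells all that it offers.
- The arm moves only by the tool play_rows, never from a script. Its argument "targets" is a list of rows, each an object with "slide": the shift along the tool's x, y, z in mm, a list of three; "turn": the turn, a rotation vector about the tool's x, y, z in degrees, a list of three; "hand": the finger opening in mm, from 0 to 85.4. A call has 1 to 5 rows; each row shifts and turns the commanded pose from where the row before left it, along the tool's axes as they then stand; what a row does not reach is not made up. A row lasts 1/8 s, in which the tool goes at most 62.5 mm and 10.7 degrees, less where a joint would pass 70% of its speed; a pose out of reach is approached as far as the arm can. A call is refused whole if a number of a shift passes 62.5 or a number of a turn 10.7, either way. A call with a gripper value outside its range is refused whole. The fingers move at their own pace and stop on an object; the grip force is fixed at half the most. Time passes only in rows, so rows that do not move let the fingers close. It gives the time, the measured TCP pose, the force and the opening at its end, in the units of the state.
- read_state(): the state, without advancing time (a new reading comes with each control period).
- get_image(name): name is "scene" or "top" or "wrist"; returns (picture, depth): 400x640x3 uint8, blue, green, red; 400x640 float32, mm along the optical axis (not along the pixel's ray), 0 where there is no reading.
- calibration(name): a dict with "K" (3x3 intrinsics, pixels), "R" (3x3) and "t" (3): a world point X has camera coordinates R X + t. Camera axes: x right, y down, z forward; pixel columns grow to the right and rows downward; lengths in mm; the calibration is good to about 2 mm. A picture is of the moment at which its call begins: read the wrist's pose just before it. calibration takes no time and is no camera call; for the wrist camera it gives the pose at the moment of the call.
- finish_job(): hands the job in, once; it reports no verdict.
The state is a dict: "clock": time; "qpos": joint angles; "qd": joint speeds; "tau": joint torques, N m; "eef_pos": TCP position; "tool_rot": TCP orientation; "force": force on the tool from outside, world axes, zero at the start; "torque": the same for the moment, N m; "width": finger opening in mm.
Only numpy, scipy, OpenCV 4.12 (cv2) and the standard library are available. Lean on these libraries where they do the work, as an engineer would, in place of code of your own. Each camera call takes 0.05 s, during which the arm holds its last target.

## Working session

There is one attempt and no reset: what is moved stays moved. The work goes in short steps, Python scripts to look and compute and a tool call to move; the robot and the scene stay as the last step left them, time stands still between calls to the robot, and variables do not carry over. Pictures are saved under pics/ and viewed, and the job is handed in when it is done.

Besides the shell and the picture viewer there is one more tool, called after "Request:" as a command line: name --argument value ..., lists and objects as JSON in quotes. play_rows: Moves the arm, as the interface text tells. Its arguments: {"type":"object","properties":{"targets":{"type":"array"}},"required":["targets"]}

```bash
mkdir -p pics
cat > h.py <<'E'
from cell import *
import numpy as np, cv2
def grab(n,f):
    cal=calibration(n); im,d=get_image(n); cv2.imwrite('pics/'+f+'.png',im); np.savez('pics/'+f+'.npz',im=im,d=d,K=cal['K'],R=cal['R'],t=cal['t']); return im,d,cal
def ray(cal,u,v,z):
    K,R,t=[np.array(cal[k],float) for k in('K','R','t')]
    dr=R.T@np.linalg.inv(K)@np.array([u,v,1.]); c=-R.T@t.ravel(); s=(z-c[2])/dr[2]; return c+s*dr
def pts(cal,d):
    K,R,t=[np.array(cal[k],float) for k in('K','R','t')]
    v,u=np.mgrid[:d.shape[0],:d.shape[1]]; P=np.stack([(u-K[0,2])/K[0,0]*d,(v-K[1,2])/K[1,1]*d,d],-1); return (P-t.ravel())@R
E
python3 - <<'E'
from h import *
print(read_state())
for n in('scene','top'):
    im,d,c=grab(n,n+'0'); print(n,c,d[200,320])
E
```

```text
{'clock': 0.0, 'qpos': array([ 1.04117725,  0.62932915,  0.03843026,  1.51838457, -0.02697375,
        0.99627161, -0.01999106]), 'qd': array([-9.05474259e-04,  5.86442566e-04,  1.77154385e-03, -1.11778046e-03,
        7.68792879e-04,  5.47605537e-05, -1.58504955e-03]), 'tau': array([-1.40490542e-03, -5.63394713e+01,  1.22552957e+00, -1.93444598e+01,
        1.09650835e-02,  1.05841950e-02, -1.50394249e-05]), 'eef_pos': array([ 290.5345778 , -580.75772659,  230.39457178]), 'tool_rot': array([ 3.14155346e+00,  1.87454174e-03, -1.10694498e+00]), 'force': array([ 0.03764229, -0.18231512, -0.62391711]), 'torque': array([-0.0008951 ,  0.02504186,  0.00725292]), 'width': 84.97725657622898}
scene {'K': array([[448.86655873,   0.        , 313.95470339],
       [  0.        , 448.86655873, 198.99520864],
       [  0.        ,   0.        ,   1.        ]]), 'R': array([[-8.35429971e-01, -5.49596659e-01,  5.25777754e-04],
       [-4.30285842e-01,  6.53472414e-01, -6.22758299e-01],
       [ 3.41922299e-01, -5.20497182e-01, -7.82414101e-01]]), 't': array([354.32570479, 330.58291883, 999.97280401])} 1263.0721
top {'K': array([[445.0051121 ,   0.        , 324.44477284],
       [  0.        , 445.0051121 , 199.09191457],
       [  0.        ,   0.        ,   1.        ]]), 'R': array([[ 0.02111922, -0.99973841,  0.00877995],
       [-0.98188405, -0.02239448, -0.18815475],
       [ 0.18830215, -0.00464721, -0.98210015]]), 't': array([-160.87701993,  537.00006515, 1374.68871651])} 1479.5947
```

View pics/top0.png

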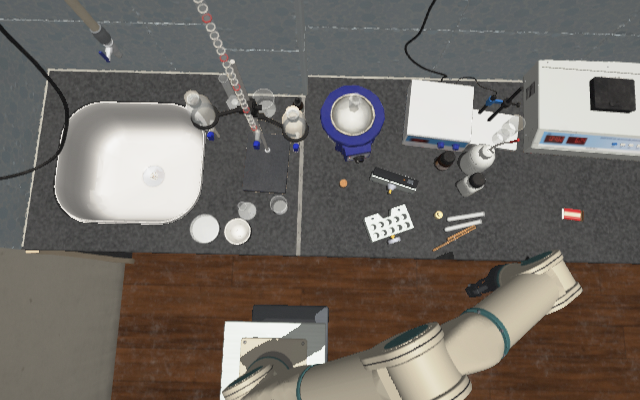

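View pics/scene0.png

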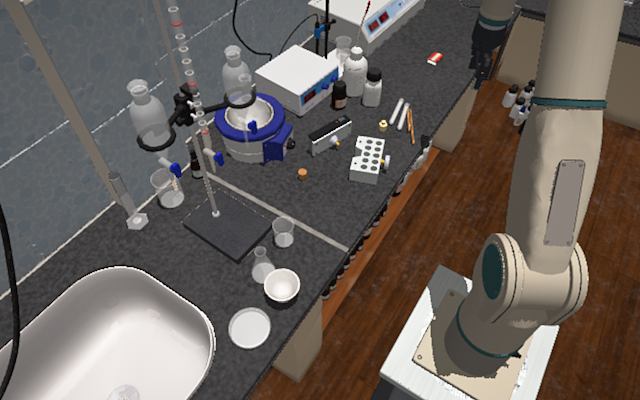

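The top view shows the dock at about (393,180) and the white-topped block at (389,223), with the dial at (394,240). The scene view shows the dock at (331,134), the block at (368,160), and the cork at (302,174). Next I'll measure.

Run:
```python
from h import *
for n,(a,b,c,d_) in {'top0':(330,480,160,260),'scene0':(280,430,100,200)}.items():
    z=np.load('pics/'+n+'.npz'); im=z['im'][c:d_,a:b]; cv2.imwrite('pics/'+n+'c.png',cv2.resize(im,None,fx=5,fy=5,interpolation=cv2.INTER_CUBIC))
    P=pts(z,z['d']); 
    H=P[...,2]
    sel=np.zeros(H.shape,bool); sel[c:d_,a:b]=1
    for lo,hi,nm in((44,51,'blocktop'),(55,61,'plate'),(63,72,'housing')):
        m=(sel&(H>lo)&(H<hi)).astype(np.uint8)
        nn,l,st,ce=cv2.connectedComponentsWithStats(m)
        for i in range(1,nn):
            if st[i,4]>60:
                p=P[l==i]; r=cv2.minAreaRect(p[:,:2].astype(np.float32)); print(n,nm,st[i],p.mean(0).round(1),r,cv2.boxPoints(r).round(1).tolist())
z=np.load('pics/top0.npz');print(ray(z,394,252,0),pts(z,z['d'])[250:258,420])
```

```text
top0 blocktop [364 205  49  36 530] [ 468.6 -353.4   48.1] ((468.63873291015625, -354.14434814453125), (79.98014068603516, 140.7664031982422), 20.274150848388672) [[406.70001220703125, -302.0], [455.5, -434.0], [530.5, -406.29998779296875], [481.79998779296875, -274.29998779296875]]
top0 housing [373 167  45  22 312] [ 611.5 -374.1   68.2] ((611.2052001953125, -373.0035095214844), (144.8917236328125, 32.559722900390625), 73.25072479248047) [[574.7000122070312, -437.70001220703125], [605.9000244140625, -447.1000061035156], [647.7000122070312, -308.29998779296875], [616.5, -298.8999938964844]]
scene0 blocktop [350 135  34  40 648] [ 470.4 -350.3   48.3] ((471.6248779296875, -352.82196044921875), (79.50316619873047, 148.00514221191406), 20.008785247802734) [[409.0, -296.8999938964844], [459.6000061035156, -436.0], [534.2999877929688, -408.79998779296875], [483.70001220703125, -269.70001220703125]]
scene0 plate [312 126  28  18  66] [ 609.6 -338.7   58.4] ((609.4039306640625, -345.98077392578125), (105.16189575195312, 11.744682312011719), 72.13770294189453) [[587.7000122070312, -394.2000
[... 215 characters left out ...]
62, -371.76495361328125), (146.968994140625, 34.13290786743164), 72.0921401977539) [[575.7000122070312, -436.3999938964844], [608.0999755859375, -446.8999938964844], [653.2999877929688, -307.1000061035156], [620.7999877929688, -296.6000061035156]]
[ 380.21885713 -379.27912585    0.        ] [[ 3.88371952e+02 -4.63649753e+02  2.26322418e+00]
 [ 3.84982154e+02 -4.63168810e+02  4.15185042e+00]
 [ 3.81847649e+02 -4.63400196e+02  2.82420519e+00]
 [ 3.78455735e+02 -4.62867660e+02  4.94722377e+00]
 [ 3.75345221e+02 -4.63169367e+02  3.30196539e+00]
 [ 3.72686090e+02 -4.64928871e+02 -4.93170949e+00]
 [ 3.69148862e+02 -4.63899670e+02 -5.63306581e-01]
 [ 3.65863417e+02 -4.63655167e+02  2.59485047e-01]]
```

```bash
ls pics
```

```text
scene0.npz
scene0.png
scene0c.png
top0.npz
top0.png
top0c.png
```

View pics/top0c.png

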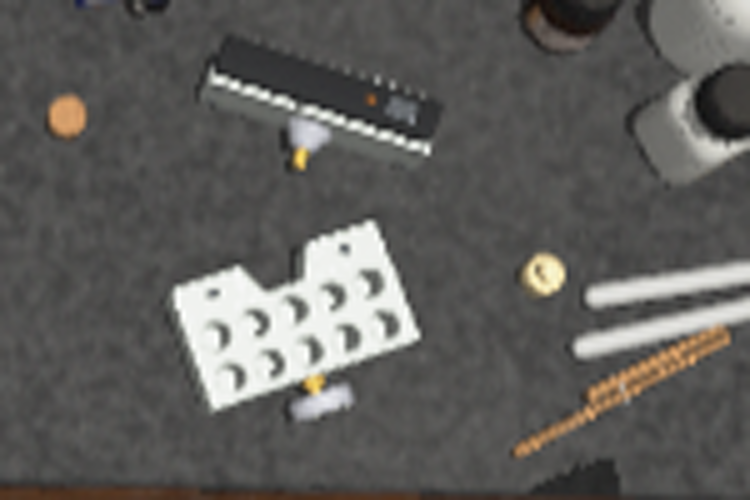

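View pics/scene0c.png

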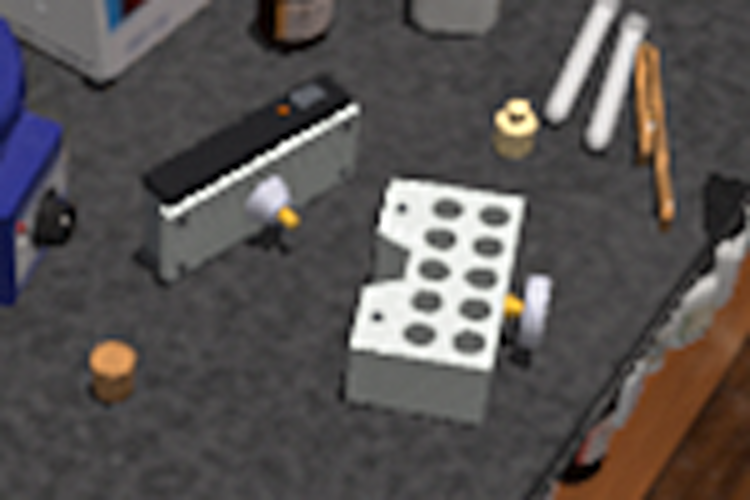

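The crops are clear. The block is turned anticlockwise with the notch facing the dock, the probe is at (302,155) in the top crop, and the dial is on the robot's side. Next I'll get the dock frame from the plate's front face and express the block in it.

```bash
cat >> h.py <<'E'
def dockfit(z,verbose=1):
    P=pts(z,z['d']);H=P[...,2]
    m=(H>8)&(H<54)&(P[...,0]>545)&(P[...,0]<660)&(P[...,1]>-450)&(P[...,1]<-285)
    return P[m]
E
python3 - <<'E'
from h import *
for n in('top0','scene0'):
    z=np.load('pics/'+n+'.npz')
    p=dockfit(z); yaw=-0.305
    ex=np.array([np.cos(yaw),np.sin(yaw)]);ey=np.array([-ex[1],ex[0]])
    # robust line
    q=p[:,:2]; 
    for _ in range(12):
        vx,vy,x0,y0=cv2.fitLine(q.astype(np.float32),cv2.DIST_HUBER,0,.01,.01).ravel()
        nrm=np.array([-vy,vx]); r=np.abs((q-[x0,y0])@nrm); q=q[r<max(3,np.percentile(r,95))]
    print(n,len(p),len(q),np.arctan2(vy,vx)-np.pi/2,(x0,y0),'s range',np.percentile((q@ey),[0,2,98,100]), 'z',p[:,2].min(),p[:,2].max())
    P=pts(z,z['d'])
    # probe (yellow) & nose, block yellow
    hsv=cv2.cvtColor(z['im'],cv2.COLOR_BGR2HSV); m=cv2.inRange(hsv,(18,120,90),(35,255,255))
    nn,l,st,ce=cv2.connectedComponentsWithStats(m)
    for i in range(1,nn):
        if st[i,4]>4: print(' yellow',ce[i].round(1),st[i,4],np.median(P[l==i],0).round(1))
    H=P[...,2]; 
    m=((H>5)&(H<60)&(P[...,0]<700)&(P[...,0]>380)&(P[...,1]<-150)&(P[...,1]>-560)).astype(np.uint8)
    nn,l,st,ce=cv2.connectedComponentsWithStats(m)
    for i in range(1,nn):
        if st[i,4]>10: print(' obj',ce[i].round(1),st[i,4],P[l==i].mean(0).round(1),P[l==i].min(0).round(),P[l==i].max(0).round())
E
```

```text
top0 227 149 -0.3065741 (np.float32(596.11224), np.float32(-368.51904)) s range [-245.16644863 -243.13573163  -99.52698678  -98.13886444] z 8.04883974172162 53.88628769800735
 yellow [389.8 191.1] 8 [ 577.  -362.1   32.3]
 yellow [392.6 236.1] 9 [ 428.6 -370.3   33.8]
 obj [347.  158.3] 43 [ 681.4 -220.5   39.1] [ 673. -244.    6.] [ 699. -203.   59.]
 obj [366.5 156.5] 14 [ 687.3 -284.2   44.5] [ 684. -293.   30.] [ 691. -276.   60.]
 obj [440.4 164.8] 110 [ 666.7 -528.6   37.3] [ 654. -560.    6.] [ 698. -516.   60.]
 obj [404.9 170.2] 13 [ 654.1 -417.2    6.4] [ 644. -424.    5.] [ 662. -408.    9.]
 obj [391.4 185.1] 272 [ 594.8 -366.6   36. ] [ 569. -456.    5.] [ 638. -298.   60.]
 obj [343.  183.4] 55 [ 599.4 -209.2   24.6] [ 587. -223.    5.] [ 619. -199.   32.]
 obj [388.4 224.9] 1204 [ 463.4 -355.5   39.7] [ 402. -448.    5.] [ 539. -276.   58.]
 obj [437.8 214.9] 62 [ 502.  -519.5   22.5] [ 491. -534.    5.] [ 521. -508.   40.]
 obj [447.8 218.3] 20 [ 492.9 -554.1   13.6] [ 484. -559.    5.] [ 508. -547.   25.]
 obj [447.4 229. ] 27 [ 457.2 -551.    16.3] [ 451. -558.    6
[... 452 characters left out ...]
00. -510.   60.]
 obj [390.7 120.7] 23 [ 492.6 -553.7   14.2] [ 486. -559.    6.] [ 501. -544.   24.]
 obj [329.2 138.6] 588 [ 603.2 -357.1   34.5] [ 572. -481.    5.] [ 651. -293.   60.]
 obj [382.1 124.8] 68 [ 503.9 -515.    20.4] [ 493. -527.    5.] [ 518. -505.   39.]
 obj [399.1 125.6] 33 [ 459.5 -547.4   14.4] [ 450. -559.    5.] [ 469. -536.   22.]
 obj [410.8 135. ] 63 [ 410.  -530.9   12.6] [ 387. -560.    5.] [ 438. -495.   19.]
 obj [367.2 159.1] 1317 [ 462.9 -340.3   40.9] [ 405. -468.    5.] [ 532. -271.   56.]
 obj [282.  152.9] 143 [ 682.7 -222.5   42.5] [ 664. -270.    5.] [ 700. -200.   60.]
 obj [301.8 173. ] 82 [ 600.5 -204.1   22.2] [ 589. -238.    6.] [ 615. -193.   32.]
```

Dock yaw is −0.306 in both views. In the dock frame the block sits at (−126, −25), turned +0.66 rad.

Plan:
- **A:** push the right side near the front-right corner leftward, which turns it clockwise and shifts it left.
- **B:** push the front with both open fingers straddling the dial, which squares it up.
- **C:** push straight home.

First I'll turn the wrist to match the dock and close the fingers.

Request:
play_rows --targets '[{"slide": [0,0,0],"turn": [0,0,10],"hand": 0},{"slide": [0,0,0],"turn": [0,0,10],"hand": 0},{"slide": [0,0,0],"turn": [0,0,10],"hand": 0},{"slide": [0,0,0],"turn": [0,0,10],"hand": 0},{"slide": [0,0,0],"turn": [0,0,4.1],"hand": 0}]'

```text
clock: 0.72
eef_pos: [290.7, -580.9, 230.7]
tool_rot: [3.141, 0.001, -1.88]
force: [0.7, -0.0, 0.7]
width: -0.4
```

```bash
cat >> h.py <<'E'
from scipy.spatial.transform import Rotation as Ro
D=np.array([596.1,-368.5]);YAW=-0.306
EX=np.array([np.cos(YAW),np.sin(YAW)]);EY=np.array([-EX[1],EX[0]])
def w2d(p): p=np.asarray(p)[...,:2]-D; return np.stack([p@EX,p@EY],-1)
def d2w(p): return D+p[0]*EX+p[1]*EY
def stat():
    s=read_state(); print('t',round(s['clock'],2),'pos',s['eef_pos'].round(1),'rot',s['tool_rot'].round(3),'dock',w2d(s['eef_pos']).round(1),'yaw-in-dock(jaw)',round(((s['tool_rot'][2]-YAW+np.pi/2+np.pi)%(2*np.pi))-np.pi,3),'F',s['force'].round(1),'Fd',(s['force'][:2]@EX).round(1),(s['force'][:2]@EY).round(1),'w',round(s['width'],1)); return s
def to(s,dx,dy,z):
    w=np.r_[d2w((dx,dy)),z]; R=Ro.from_euler('xyz',s['tool_rot']).as_matrix(); v=R.T@(w-s['eef_pos']); print('slide to dock',dx,dy,z,':',v.round(1)); return v
def block(n,f,verbose=1):
    z=grab(n,f); P=pts(z[2],z[1]); H=P[...,2]; q=w2d(P)
    im=z[0].astype(int); bright=(im.min(-1)>150)
    m=((H>43)&(H<53)&bright&(q[...,0]<5)&(q[...,0]>-230)&(np.abs(q[...,1])<140)).astype(np.uint8)
    nn,l,st,ce=cv2.connectedComponentsWithStats(m,connectivity=8)
    i=1+np.argmax(st[1:,4]); p=q[l==i]; r=cv2.minAreaRect(p.astype(np.float32)); (c,wh,a)=r
    a=np.deg2rad(a); 
    if wh[0]>wh[1]: a-=np.pi/2
    a=(a+np.pi/2)%np.pi-np.pi/2
    print(n,'block dock centre',np.round(c,1),'size',np.round(wh,1),'yaw',round(a,3),'n',len(p),'meanz',P[l==i][:,2].mean().round(1)); return c,a
E
python3 - <<'E'
from h import *
s=stat(); v=to(s,-84,-129,230); print(v/5)
block('top','t1');block('scene','s1')
E
```

```text
t 0.72 pos [ 290.7 -580.9  230.7] rot [ 3.141e+00  1.000e-03 -1.880e+00] dock [-227.2 -294.5] yaw-in-dock(jaw) -0.003 F [ 0.7 -0.   0.7] Fd 0.7 0.2 w -0.4
slide to dock -84 -129 230 : [-165.9 -142.7    0.7]
[-33.18974427 -28.53793416   0.13972833]
top block dock centre [-125.5  -24.9] size [ 80.  140.2] yaw 0.658 n 660 meanz 48.8
scene block dock centre [-124.2  -22.3] size [ 78.9 146.2] yaw 0.662 n 667 meanz 48.7
```

Request:
play_rows --targets '[{"slide": [-33,-28,0],"turn": [0,0,0],"hand": 0},{"slide": [-33,-29,0],"turn": [0,0,0],"hand": 0},{"slide": [-33,-28,0],"turn": [0,0,0],"hand": 0},{"slide": [-33,-29,0],"turn": [0,0,0],"hand": 0},{"slide": [-33,-29,0],"turn": [0,0,0],"hand": 0}]'

```text
clock: 1.45
eef_pos: [477.9, -466.1, 231.1]
tool_rot: [3.141, 0.0, -1.875]
force: [0.0, -0.5, 0.4]
width: 0.5
```

Request:
play_rows --targets '[{"slide": [0,0,50],"turn": [0,0,0],"hand": 0},{"slide": [0,0,50],"turn": [0,0,0],"hand": 0},{"slide": [0,0,50],"turn": [0,0,0],"hand": 0},{"slide": [0,0,40],"turn": [0,0,0],"hand": 0},{"slide": [0,0,0],"turn": [0,0,0],"hand": 0}]'

```text
clock: 2.08
eef_pos: [474.7, -464.7, 37.8]
tool_rot: [3.135, 0.004, -1.876]
force: [0.3, 0.7, 1.0]
width: -0.2
```

Run:
```python
from h import *
s=stat()
im,d,c=grab('top','t2'); cv2.imwrite('pics/t2c.png',cv2.resize(im[160:260,330:480],None,fx=5,fy=5,interpolation=cv2.INTER_CUBIC))
```

```text
t 2.08 pos [ 474.7 -464.7   37.8] rot [ 3.135  0.004 -1.876] dock [ -86.7 -128.3] yaw-in-dock(jaw) 0.001 F [0.3 0.7 1. ] Fd 0.1 0.8 w -0.2
```

View pics/t2c.png

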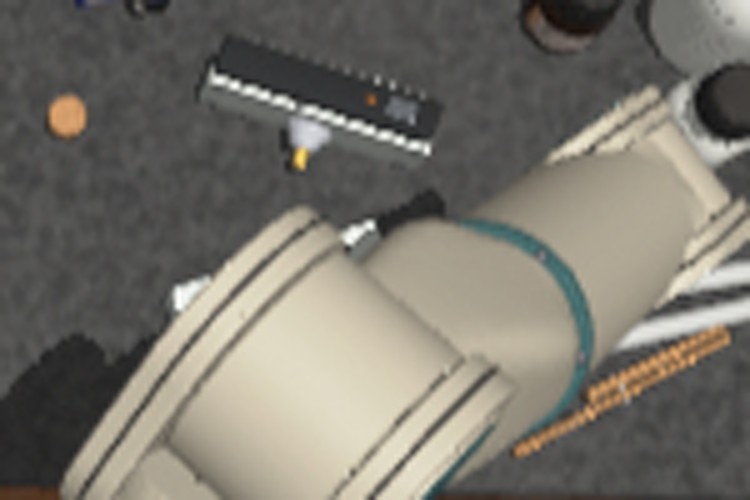

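The top view is now blocked by the arm, which covers the block at about (300,350) in the crop. I'll check the scene and wrist views, and how high the elbow is above the bottles.

Run:
```python
from h import *
z=np.load('pics/t2.npz');P=pts(z,z['d'])
print('elbow',P[178,460],P[200,440],P[240,380]); print('bottle',P[178,476])
im,d,c=grab('scene','s2'); im2,d2,c2=grab('wrist','w2')
cv2.imwrite('pics/w2c.png',np.hstack([cv2.resize(im[80:220,250:450],(400,280)),cv2.resize(im2,(400,250))[:, :] if 0 else cv2.resize(im2,(400,280))]))
```

```text
elbow [ 528.69656372 -470.47694892  419.23471692] [ 449.59991962 -387.43043569  543.85911767] [ 345.19841547 -238.28519637  724.84735158]
bottle [ 603.38666084 -613.77553364  123.41557004]
```

View pics/w2c.png

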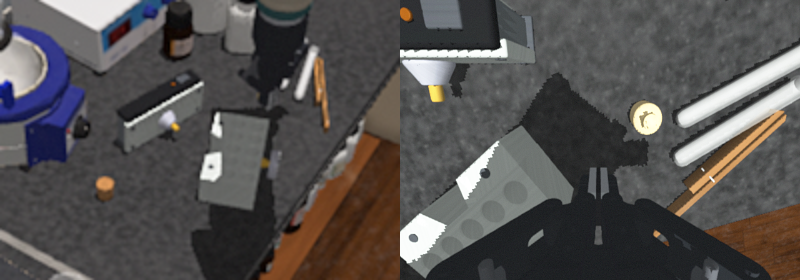

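Both views are usable. The arm is more than 400 mm up, and the fingertip stands right of the block, between it and the brass weight. Next I'll lower to about 15 mm and approach along the face normal.

Request:
play_rows --targets '[{"slide": [0,0,21],"turn": [0,0,0],"hand": 0},{"slide": [0,0,0],"turn": [0,0,0],"hand": 0},{"slide": [-6,3,0],"turn": [0,0,0],"hand": 0},{"slide": [-6,3,0],"turn": [0,0,0],"hand": 0},{"slide": [0,0,0],"turn": [0,0,0],"hand": 0}]'

```text
clock: 2.85
eef_pos: [475.1, -452.7, 20.6]
tool_rot: [-3.142, 0.001, -1.876]
force: [1.3, 0.2, -0.1]
width: 0.1
```

```bash
sed -i 's/bright=(im.min(-1)>150)/bright=(im.min(-1)>60)\&(im.max(-1)-im.min(-1)<40)/' h.py
python3 - <<'E'
from h import *
stat(); block('scene','s3')
E
```

```text
t 2.85 pos [ 475.1 -452.7   20.6] rot [-3.142e+00  1.000e-03 -1.876e+00] dock [ -90.  -116.8] yaw-in-dock(jaw) 0.001 F [ 1.3  0.2 -0.1] Fd 1.2 0.6 w 0.1
scene block dock centre [-123.8  -22. ] size [ 79.6 146.4] yaw 0.659 n 760 meanz 48.5
```

Request:
play_rows --targets '[{"slide": [-5,2.5,0],"turn": [0,0,0],"hand": 0},{"slide": [-5,2.5,0],"turn": [0,0,0],"hand": 0},{"slide": [-5,2.5,0],"turn": [0,0,0],"hand": 0},{"slide": [-5,2.5,0],"turn": [0,0,0],"hand": 0},{"slide": [0,0,0],"turn": [0,0,0],"hand": 0}]'

```text
clock: 3.52
eef_pos: [471.0, -431.7, 20.4]
tool_rot: [3.141, -0.0, -1.877]
force: [0.0, -3.7, -1.0]
width: -0.1
```

Run:
```python
from h import *
stat(); block('scene','s4')
```

```text
t 3.52 pos [ 471.  -431.7   20.4] rot [ 3.141 -0.    -1.877] dock [-100.2  -97.9] yaw-in-dock(jaw) 0.0 F [ 0.  -3.7 -1. ] Fd 1.1 -3.5 w -0.1
scene block dock centre [-124.9  -16.6] size [ 79.7 156.9] yaw 0.652 n 775 meanz 48.4
```

Request:
play_rows --targets '[{"slide": [-5,2,0],"turn": [0,0,0],"hand": 0},{"slide": [-5,2,0],"turn": [0,0,0],"hand": 0},{"slide": [-5,2,0],"turn": [0,0,0],"hand": 0},{"slide": [0,0,0],"turn": [0,0,0],"hand": 0}]'

```text
clock: 4.08
eef_pos: [470.1, -415.5, 20.4]
tool_rot: [3.142, 0.0, -1.877]
force: [-0.3, -3.9, -0.7]
width: -0.2
```

Run:
```python
from h import *
stat(); block('scene','s5')
z=np.load('pics/s5.npz'); a=z['im'][80:220,250:450]
im2,d2,c2=grab('wrist','w5'); cv2.imwrite('pics/w5c.png',np.hstack([cv2.resize(a,(400,280)),cv2.resize(im2,(400,280))]))
```

```text
t 4.08 pos [ 470.1 -415.5   20.4] rot [ 3.142  0.    -1.877] dock [-106.   -82.7] yaw-in-dock(jaw) 0.0 F [-0.3 -3.9 -0.7] Fd 0.9 -3.8 w -0.2
scene block dock centre [-131.6    0. ] size [ 79.8 153.8] yaw 0.65 n 778 meanz 48.5
```

View pics/w5c.png

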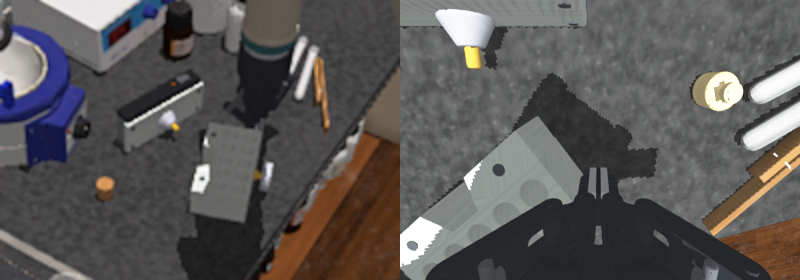

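That push went nearly through the block's centre: it slid left to y≈0 without turning, which is the lateral shift I wanted. In the wrist view the finger sits mid-face, at about (590,185). For the rotation, I'll back off, lift, turn the gripper to the block's angle and open it.

Request:
play_rows --targets '[{"slide": [15,-10,0],"turn": [0,0,0],"hand": 0},{"slide": [10,0,-40],"turn": [0,0,0],"hand": 0},{"slide": [0,30,-60],"turn": [0,0,0],"hand": 85},{"slide": [0,60,-30],"turn": [0,0,0],"hand": 85},{"slide": [0,50,0],"turn": [0,0,0],"hand": 85}]'

```text
clock: 4.8
eef_pos: [343.9, -401.2, 146.3]
tool_rot: [-3.139, 0.0, -1.876]
force: [0.4, -0.5, -1.5]
width: 54.6
```

Request:
play_rows --targets '[{"slide": [0,0,0],"turn": [0,0,-10],"hand": 85},{"slide": [0,0,0],"turn": [0,0,-10],"hand": 85},{"slide": [0,0,0],"turn": [0,0,-10],"hand": 85},{"slide": [0,0,0],"turn": [0,0,-5],"hand": 85},{"slide": [0,0,0],"turn": [0,0,0],"hand": 85}]'

```text
clock: 5.42
eef_pos: [344.3, -400.8, 144.0]
tool_rot: [-3.141, 0.003, -1.266]
force: [0.3, -0.4, 0.7]
width: 85.0
```

Run:
```python
from h import *
s=stat(); c,a=block('scene','s6'); block('top','t6')
im=np.load('pics/t6.npz')['im'][160:260,330:480];im2=np.load('pics/s6.npz')['im'][80:220,250:450]
cv2.imwrite('pics/c6.png',np.hstack([cv2.resize(im,(400,280)),cv2.resize(im2,(400,280))]))
c=np.array(c)-[1.5,2.7]; R=np.array([[np.cos(a),-np.sin(a)],[np.sin(a),np.cos(a)]])
p=c+R@[-70,0]; to(s,p[0],p[1],s['eef_pos'][2])
```

```text
t 5.42 pos [ 344.3 -400.8  144. ] rot [-3.141e+00  3.000e-03 -1.266e+00] dock [-230.4 -106.7] yaw-in-dock(jaw) 0.611 F [ 0.3 -0.4  0.7] Fd 0.4 -0.3 w 85.0
scene block dock centre [-133.2    2. ] size [ 79.8 147.8] yaw 0.648 n 781 meanz 48.4
top block dock centre [-1.353e+02  1.000e-01] size [ 80.5 140.6] yaw 0.648 n 692 meanz 48.5
slide to dock -190.50434909626253 -42.97428259802511 144.04576379994572 : [-29.4 -69.2   0.1]
```

View pics/c6.png

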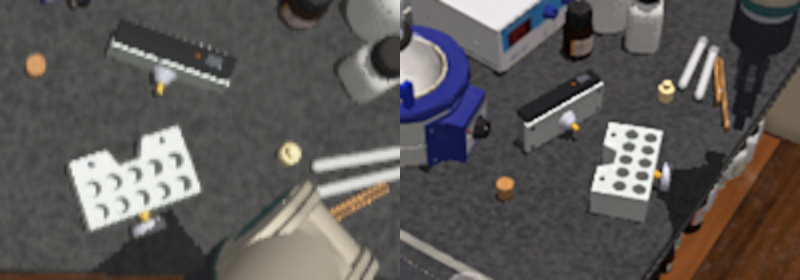

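Both views agree: the block is at (−135, 0), yaw 0.648, with fingers and dial clear. I'll move behind the front face and lower with the open fingers straddling the dial.

Request:
play_rows --targets '[{"slide": [-15,-35,0],"turn": [0,0,0],"hand": 85},{"slide": [-14,-34,0],"turn": [0,0,0],"hand": 85},{"slide": [0,0,0],"turn": [0,0,0],"hand": 85},{"slide": [0,0,50],"turn": [0,0,0],"hand": 85},{"slide": [0,0,0],"turn": [0,0,0],"hand": 85}]'

```text
clock: 6.15
eef_pos: [398.6, -352.1, 91.7]
tool_rot: [3.137, 0.007, -1.267]
force: [-0.3, -0.4, 0.7]
width: 84.8
```

Run:
```python
from h import *
s=stat(); im,d,c=grab('wrist','w7')
a=grab('scene','s7')[0][80:220,250:450]
cv2.imwrite('pics/c7.png',np.hstack([cv2.resize(a,(400,280)),cv2.resize(im,(400,280))]))
```

```text
t 6.15 pos [ 398.6 -352.1   91.7] rot [ 3.137  0.007 -1.267] dock [-193.3  -43.9] yaw-in-dock(jaw) 0.61 F [-0.3 -0.4  0.7] Fd -0.2 -0.5 w 84.8
```

View pics/c7.png

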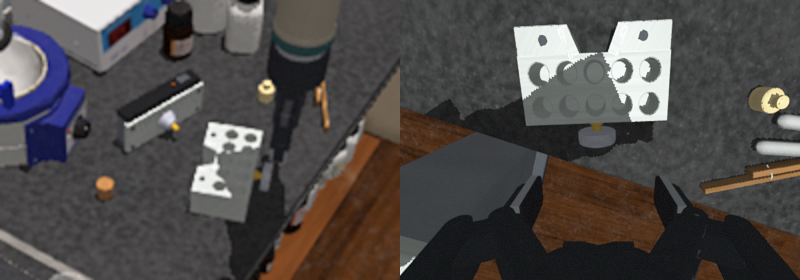

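The wrist view shows the dial at (597,135), centred between the open fingers at (525,200) and (672,195). I'll lower.

Request:
play_rows --targets '[{"slide": [0,0,40],"turn": [0,0,0],"hand": 85},{"slide": [0,0,37],"turn": [0,0,0],"hand": 85},{"slide": [0,0,0],"turn": [0,0,0],"hand": 85},{"slide": [0,-6,0],"turn": [0,0,0],"hand": 85},{"slide": [0,0,0],"turn": [0,0,0],"hand": 85}]'

```text
clock: 6.88
eef_pos: [409.3, -352.7, 19.2]
tool_rot: [-3.139, -0.003, -1.265]
force: [-0.3, -0.2, -0.4]
width: 85.0
```

Run:
```python
from h import *
s=stat(); im,d,c=grab('wrist','w8')
a=grab('scene','s8')[0][80:220,250:450]
cv2.imwrite('pics/c8.png',np.hstack([cv2.resize(a,(400,280)),cv2.resize(im,(400,280))]))
```

```text
t 6.88 pos [ 409.3 -352.7   19.2] rot [-3.139e+00 -3.000e-03 -1.265e+00] dock [-182.9  -41.2] yaw-in-dock(jaw) 0.612 F [-0.3 -0.2 -0.4] Fd -0.3 -0.3 w 85.0
```

View pics/c8.png

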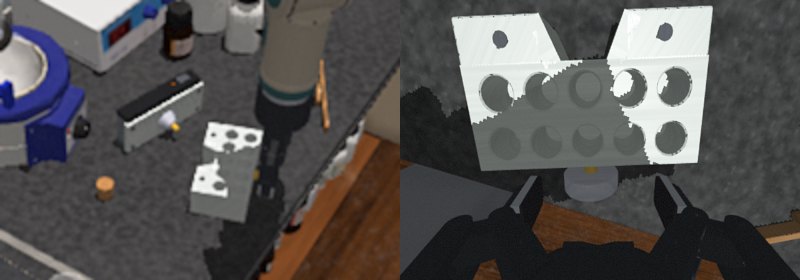

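Request:
play_rows --targets '[{"slide": [-2,-5,1],"turn": [0,0,0],"hand": 85},{"slide": [-2,-4,1],"turn": [0,0,0],"hand": 85},{"slide": [0,-3,0],"turn": [0,0,0],"hand": 85},{"slide": [0,0,0],"turn": [0,0,0],"hand": 85}]'

```text
clock: 7.48
eef_pos: [417.0, -344.2, 15.0]
tool_rot: [3.141, 0.001, -1.266]
force: [-0.5, -0.7, 0.9]
width: 84.6
```

Request:
play_rows --targets '[{"slide": [-3,-3,0],"turn": [0,0,3],"hand": 85},{"slide": [-3,-3,0],"turn": [0,0,3],"hand": 85},{"slide": [-3,-3,0],"turn": [0,0,3],"hand": 85},{"slide": [0,0,0],"turn": [0,0,0],"hand": 85}]'

```text
clock: 7.98
eef_pos: [424.4, -332.6, 15.0]
tool_rot: [-3.142, 0.001, -1.423]
force: [-2.8, 1.4, -1.1]
width: 84.7
```

```bash
cat >> h.py <<'E'
def look(k):
    s=stat(); c,a=block('scene','s%s'%k); im,d,cc=grab('wrist','w%s'%k)
    A=np.load('pics/s%s.npz'%k)['im'][80:220,250:450]
    cv2.imwrite('pics/c%s.png'%k,np.hstack([cv2.resize(A,(400,280)),cv2.resize(im,(400,280))]))
    c=np.array(c)-[2,2]; dd=w2d(s['eef_pos'])-c; R=np.array([[np.cos(a),-np.sin(a)],[np.sin(a),np.cos(a)]])
    print('TCP in block',(R.T@dd).round(1),'centre corr',c.round(1)); return s,c,a
E
python3 - <<'E'
from h import *
look(9)
E
```

```text
t 7.97 pos [ 424.4 -332.6   15. ] rot [-3.142e+00  1.000e-03 -1.423e+00] dock [-174.6  -17.5] yaw-in-dock(jaw) 0.454 F [-2.8  1.4 -1.1] Fd -3.0 0.5 w 84.7
scene block dock centre [-127.9    7. ] size [ 85.5 144.5] yaw 0.475 n 634 meanz 48.5
TCP in block [-50.    0.4] centre corr [-129.9    5. ]
```

View pics/c9.png

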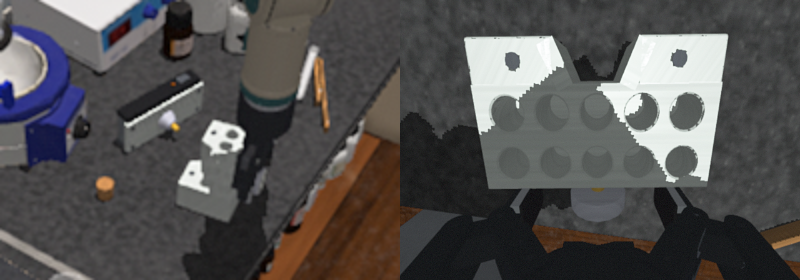

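The block turns with the gripper: yaw is now about 0.46, force is 3 N, and the dial at (597,200) is clear between the fingers. I'll continue the rotation to the dock angle.

Request:
play_rows --targets '[{"slide": [-3.5,-3.5,0],"turn": [0,0,4.3],"hand": 85},{"slide": [-3.5,-3.5,0],"turn": [0,0,4.3],"hand": 85},{"slide": [-3.5,-3.5,0],"turn": [0,0,4.3],"hand": 85},{"slide": [-3,-3.5,0],"turn": [0,0,4.3],"hand": 85},{"slide": [0,0,0],"turn": [0,0,0],"hand": 85}]'

```text
clock: 8.7
eef_pos: [437.7, -318.6, 15.0]
tool_rot: [3.141, 0.001, -1.721]
force: [-1.8, 2.4, -0.8]
width: 84.9
```

Run:
```python
from h import *
look(10)
```

```text
t 8.7 pos [ 437.7 -318.6   15. ] rot [ 3.141e+00  1.000e-03 -1.721e+00] dock [-1.661e+02 -1.000e-01] yaw-in-dock(jaw) 0.155 F [-1.8  2.4 -0.8] Fd -2.5 1.7 w 84.9
scene block dock centre [-114.5   13.3] size [ 84.8 143.3] yaw 0.196 n 435 meanz 48.6
TCP in block [-50.9  -1.5] centre corr [-116.5   11.3]
```

View pics/c10.png

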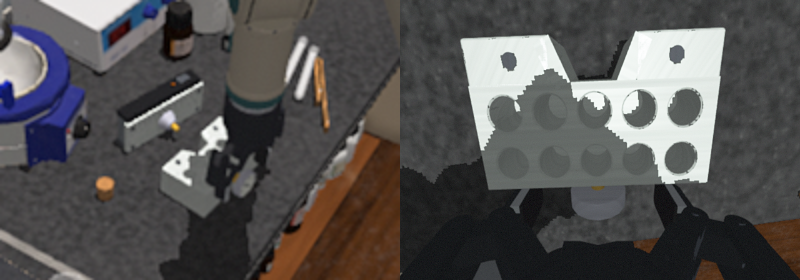

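Request:
play_rows --targets '[{"slide": [-1,-3,0],"turn": [0,0,4.5],"hand": 85},{"slide": [-1,-3,0],"turn": [0,0,4.5],"hand": 85},{"slide": [0,0,0],"turn": [0,0,0],"hand": 85},{"slide": [0,-4,0],"turn": [0,0,0],"hand": 85},{"slide": [0,0,0],"turn": [0,0,0],"hand": 85}]'

```text
clock: 9.43
eef_pos: [446.3, -317.8, 14.9]
tool_rot: [3.138, 0.003, -1.878]
force: [-4.6, 4.4, 2.6]
width: 84.6
```

Run:
```python
from h import *
look(11)
```

```text
t 9.43 pos [ 446.3 -317.8   14.9] rot [ 3.138e+00  3.000e-03 -1.878e+00] dock [-158.1    3.2] yaw-in-dock(jaw) -0.001 F [-4.6  4.4  2.6] Fd -5.7 2.8 w 84.6
scene block dock centre [-99.   62.6] size [63.1 90.6] yaw 0.941 n 264 meanz 48.6
TCP in block [-80.   12.3] centre corr [-101.    60.6]
```

View pics/c11.png

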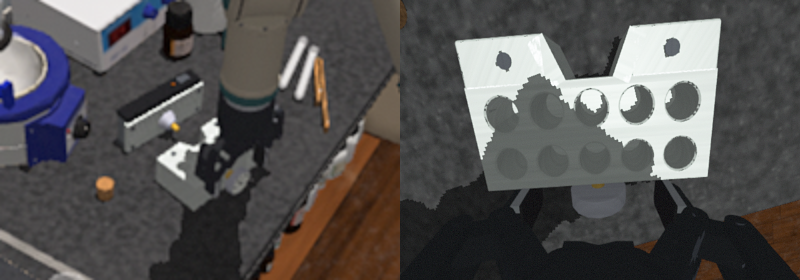

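The scene view is now occluded by the gripper. I'll measure from the wrist camera's depth instead.

```bash
cat >> h.py <<'E'
def wblock(k,load=False):
    if load: z=np.load('pics/w%s.npz'%k); im,d,c=z['im'],z['d'],z
    else: im,d,c=grab('wrist','w%s'%k)
    P=pts(c,d);H=P[...,2];q=w2d(P); i=im.astype(int)
    m=((H>40)&(H<56)&(i.min(-1)>70)&(q[...,0]<-5)&(q[...,0]>-230)&(np.abs(q[...,1])<140)).astype(np.uint8)
    m=cv2.morphologyEx(m,cv2.MORPH_OPEN,np.ones((5,5),np.uint8))
    nn,l,st,ce=cv2.connectedComponentsWithStats(m); j=1+np.argmax(st[1:,4]); p=q[l==j]
    cc,wh,a=cv2.minAreaRect(p.astype(np.float32)); a=np.deg2rad(a)
    if wh[0]>wh[1]: a-=np.pi/2
    a=(a+np.pi/2)%np.pi-np.pi/2
    print('wrist block',np.round(cc,1),np.round(wh,1),'yaw',round(a,3),'z',P[l==j][:,2].mean().round(1))
    # dock plate front face / probe if visible
    m=(H>8)&(H<52)&(q[...,0]>-12)&(q[...,0]<20)&(np.abs(q[...,1])<90)
    if m.sum()>100:
        r=q[m]; r=r[np.abs(r[:,0]-np.median(r[:,0]))<6]
        if len(r)>50:
            vx,vy,x0,y0=cv2.fitLine(r.astype(np.float32),cv2.DIST_HUBER,0,.01,.01).ravel(); print('  plate yaw',(np.arctan2(-vx,vy) if vy>0 else np.arctan2(vx,-vy)).round(3),'at',x0,y0,'n',len(r),'y',r[:,1].min(),r[:,1].max())
    hsv=cv2.cvtColor(im,cv2.COLOR_BGR2HSV); m=cv2.inRange(hsv,(18,120,60),(35,255,255))>0
    m&=(q[...,0]>-60)&(q[...,0]<0)&(np.abs(q[...,1])<40)
    if m.sum()>5: print('  probe',np.median(q[m],0).round(1),m.sum(),np.median(H[m]))
    return cc,a
E
python3 - <<'E'
from h import *
wblock(8,1);wblock(9,1);wblock(10,1);wblock(11,1)
E
```

```text
wrist block [-135.3    0.9] [ 80.7 141.5] yaw 0.646 z 47.9
wrist block [-128.3    5.4] [ 81.8 141.3] yaw 0.465 z 47.9
wrist block [-115.5    9.5] [ 84.3 141.9] yaw 0.19 z 47.9
wrist block [-103.4    7. ] [ 80.9 142.1] yaw 0.065 z 47.9
```

The wrist measurement agrees with the top camera. The block is now at (−103, +7), yaw 0.065, with a 63 mm gap. It needs about −7 mm sideways, so I'll push its left side slightly ahead of centre with closed fingers, which also helps turn it.

Request:
play_rows --targets '[{"slide": [0,25,0],"turn": [0,0,0],"hand": 85},{"slide": [0,0,-50],"turn": [0,0,0],"hand": 85},{"slide": [0,0,-45],"turn": [0,0,0],"hand": 40},{"slide": [-50,-50,0],"turn": [0,0,0],"hand": 0},{"slide": [-49,-50,0],"turn": [0,0,0],"hand": 0}]'

```text
clock: 10.15
eef_pos: [538.4, -256.8, 112.2]
tool_rot: [-3.135, -0.001, -1.882]
force: [0.4, -0.9, -0.4]
width: 31.9
```

Request:
play_rows --targets '[{"slide": [0,0,0],"turn": [0,0,0],"hand": 0},{"slide": [0,0,0],"turn": [0,0,0],"hand": 0},{"slide": [0,0,0],"turn": [0,0,0],"hand": 0}]'

```text
clock: 10.52
eef_pos: [534.0, -257.3, 110.4]
tool_rot: [-3.141, -0.001, -1.883]
force: [0.7, 0.6, -0.2]
width: 0.1
```

Run:
```python
from h import *
look(12); wblock(12,1)
```

```text
t 10.53 pos [ 534.  -257.3  110.4] rot [-3.141e+00 -1.000e-03 -1.883e+00] dock [-92.7  87.3] yaw-in-dock(jaw) -0.006 F [ 0.7  0.6 -0.2] Fd 0.5 0.8 w 0.1
scene block dock centre [-101.9    8.2] size [ 83.4 144.8] yaw 0.057 n 785 meanz 48.3
TCP in block [15.8 80.4] centre corr [-103.9    6.2]
wrist block [-103.4    6.3] [ 81.4 140.9] yaw 0.065 z 47.5
  plate yaw -0.002 at -0.3055547 2.4055488 n 1626 y -72.81416138825851 75.98147737353021
  probe [-21.3   2.5] 224 29.88255952236633
```

View pics/c12.png

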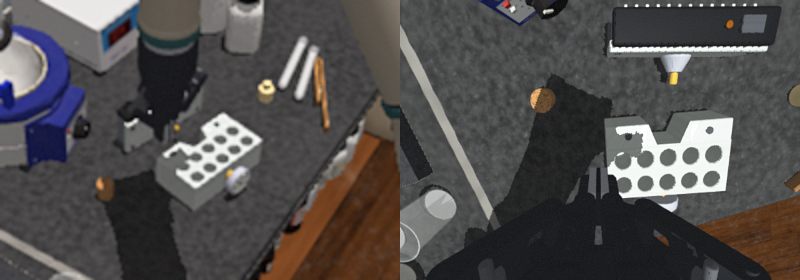

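The wrist view shows the plate at x=−0.3, yaw −0.002, with its centre and the probe at y≈+2 in my frame. The block's offset is therefore about +4 mm and 0.065 rad. I'll lower beside its left face.

Request:
play_rows --targets '[{"slide": [-17,-8,0],"turn": [0,0,0],"hand": 0},{"slide": [0,0,40],"turn": [0,0,0],"hand": 0},{"slide": [0,0,50],"turn": [0,0,0],"hand": 0},{"slide": [0,0,0],"turn": [0,0,0],"hand": 0},{"slide": [7,0,0],"turn": [0,0,0],"hand": 0}]'

```text
clock: 11.25
eef_pos: [547.1, -248.3, 21.4]
tool_rot: [-3.14, 0.0, -1.879]
force: [0.1, -0.3, -0.4]
width: 0.1
```

Request:
play_rows --targets '[{"slide": [3,0,0],"turn": [0,0,0],"hand": 0},{"slide": [0,0,0],"turn": [0,0,0],"hand": 0}]'

```text
clock: 11.5
eef_pos: [545.6, -252.6, 21.9]
tool_rot: [-3.139, -0.001, -1.881]
force: [0.7, 0.6, 0.1]
width: -0.3
```

Run:
```python
from h import *
stat(); wblock(13)
```

```text
t 11.5 pos [ 545.6 -252.6   21.9] rot [-3.139e+00 -1.000e-03 -1.881e+00] dock [-83.1  95.3] yaw-in-dock(jaw) -0.004 F [0.7 0.6 0.1] Fd 0.4 0.8 w -0.3
wrist block [-103.6    9.1] [ 82.2 135.4] yaw 0.066 z 47.1
  plate yaw -0.015 at -0.43792853 22.651045 n 3524 y -58.81884798040029 76.29596130658967
  probe [-21.6   3.3] 630 29.525930346280553
```

Request:
play_rows --targets '[{"slide": [4,0,0],"turn": [0,0,0],"hand": 0},{"slide": [3,-1,0],"turn": [0,0,0],"hand": 0},{"slide": [2,-2,0],"turn": [0,0,0],"hand": 0},{"slide": [0,0,0],"turn": [0,0,0],"hand": 0}]'

```text
clock: 12.05
eef_pos: [545.6, -257.8, 20.4]
tool_rot: [3.14, 0.004, -1.878]
force: [1.0, 7.4, 5.2]
width: 0.1
```

Run:
```python
from h import *
look(14); wblock(14,1)
```

```text
t 12.05 pos [ 545.6 -257.8   20.4] rot [ 3.14   0.004 -1.878] dock [-81.5  90.4] yaw-in-dock(jaw) -0.001 F [1.  7.4 5.2] Fd -1.3 7.3 w 0.1
scene block dock centre [-105.1   14.6] size [ 82.7 159.9] yaw 0.084 n 735 meanz 48.3
TCP in block [32.  75.4] centre corr [-107.1   12.6]
wrist block [-103.     5.7] [ 81.9 139.5] yaw 0.04 z 47.1
  plate yaw -0.022 at -0.6594894 25.670662 n 3294 y -62.11831429211321 76.18424003194214
  probe [-21.6   3.3] 632 29.634238585406614
```

View pics/c14.png

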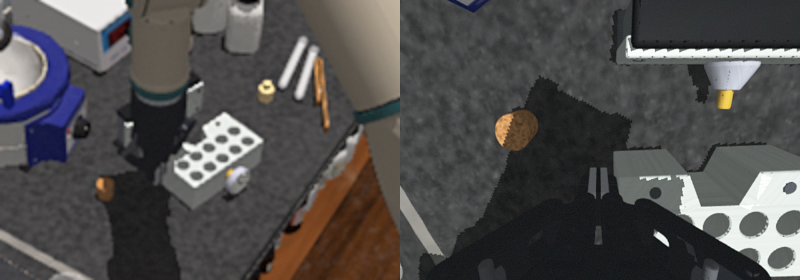

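Request:
play_rows --targets '[{"slide": [2,-1,0],"turn": [0,0,0],"hand": 0},{"slide": [2,0,0],"turn": [0,0,0],"hand": 0},{"slide": [0,0,0],"turn": [0,0,0],"hand": 0}]'

```text
clock: 12.52
eef_pos: [546.5, -262.1, 20.5]
tool_rot: [-3.141, 0.004, -1.878]
force: [3.2, 6.3, 3.1]
width: 0.0
```

Run:
```python
from h import *
stat(); wblock(15)
```

```text
t 12.53 pos [ 546.5 -262.1   20.5] rot [-3.141  0.004 -1.878] dock [-79.4  86.5] yaw-in-dock(jaw) -0.001 F [3.2 6.3 3.1] Fd 1.2 7.0 w 0.0
wrist block [-102.1    2.3] [141.6  80.9] yaw -0.005 z 47.0
  plate yaw -0.028 at -1.2161994 19.642706 n 2936 y -65.37762709269035 76.18750277943961
  probe [-21.6   3.3] 611 29.621878522403474
```

It is now squared while clear of the plate: (−102, 2.3), yaw −0.005, gap 62 mm. I'll back off, lift, go round behind the front face and check from all views.

Request:
play_rows --targets '[{"slide": [-20,0,0],"turn": [0,0,0],"hand": 0},{"slide": [0,0,-50],"turn": [0,0,0],"hand": 0},{"slide": [0,0,-50],"turn": [0,0,0],"hand": 0},{"slide": [52,55,0],"turn": [0,0,0],"hand": 30},{"slide": [52,55,0],"turn": [0,0,0],"hand": 85}]'

```text
clock: 13.2
eef_pos: [437.7, -300.1, 120.9]
tool_rot: [-3.14, -0.001, -1.877]
force: [-0.4, -1.1, -0.2]
width: 35.7
```

Request:
play_rows --targets '[{"slide": [0,0,0],"turn": [0,0,0],"hand": 85},{"slide": [0,0,0],"turn": [0,0,0],"hand": 85},{"slide": [0,0,0],"turn": [0,0,0],"hand": 85}]'

```text
clock: 13.58
eef_pos: [439.6, -299.1, 120.0]
tool_rot: [-3.141, 0.0, -1.878]
force: [-0.0, 0.2, -0.2]
width: 84.9
```

Run:
```python
from h import *
look(16); wblock(16,1); block('top','t16')
```

```text
t 13.57 pos [ 439.6 -299.1  120. ] rot [-3.141  0.    -1.878] dock [-170.1   19. ] yaw-in-dock(jaw) -0.001 F [-0.   0.2 -0.2] Fd -0.1 0.2 w 84.9
scene block dock centre [-101.8    3.9] size [143.6  84. ] yaw -0.009 n 617 meanz 48.3
TCP in block [-66.5  16.5] centre corr [-103.8    1.9]
wrist block [-103.     2.1] [ 80.1 140.6] yaw 0.006 z 48.0
  probe [-27.7   1.6] 44 28.48841124908247
top block dock centre [-77.6  65.2] size [20.4 44.3] yaw 0.985 n 52 meanz 48.0
```

View pics/c16.png

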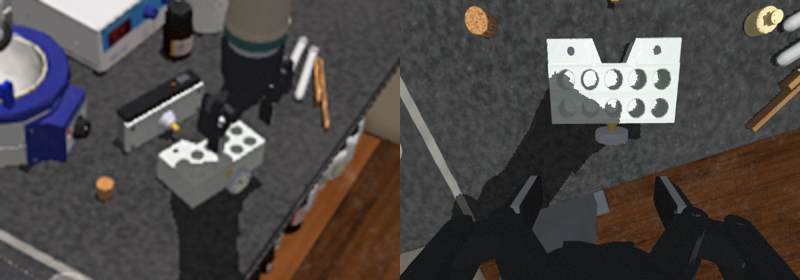

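The wrist view shows the notch at (613,45), square and lined up with the probe tip at (613,2): block y=2.1, probe y=1.6. I'll move behind it and lower around the dial.

Request:
play_rows --targets '[{"slide": [17,10,0],"turn": [0,0,0],"hand": 85},{"slide": [0,0,0],"turn": [0,0,0],"hand": 85},{"slide": [0,0,50],"turn": [0,0,0],"hand": 85},{"slide": [0,0,54],"turn": [0,0,0],"hand": 85},{"slide": [0,0,0],"turn": [0,0,0],"hand": 85}]'

```text
clock: 14.35
eef_pos: [421.4, -310.5, 12.7]
tool_rot: [3.134, 0.004, -1.88]
force: [-0.5, -0.1, 0.7]
width: 84.7
```

Run:
```python
from h import *
look(17); wblock(17,1)
```

```text
t 14.35 pos [ 421.4 -310.5   12.7] rot [ 3.134  0.004 -1.88 ] dock [-184.1    2.6] yaw-in-dock(jaw) -0.003 F [-0.5 -0.1  0.7] Fd -0.4 -0.2 w 84.7
scene block dock centre [-99.7   5. ] size [ 82.4 143.1] yaw 0.029 n 531 meanz 48.6
TCP in block [-82.3   1.9] centre corr [-101.7    3. ]
wrist block [-108.5    2.4] [ 69.6 142.1] yaw 0.007 z 47.9
```

View pics/c17.png

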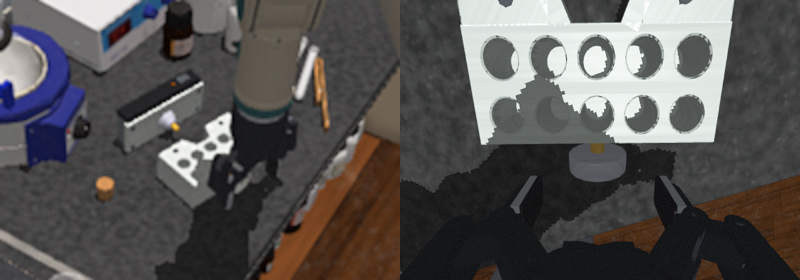

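Request:
play_rows --targets '[{"slide": [0,-13,0],"turn": [0,0,0],"hand": 85},{"slide": [0,-10,0],"turn": [0,0,0],"hand": 85},{"slide": [0,-6,0],"turn": [0,0,0],"hand": 85},{"slide": [0,-6,0],"turn": [0,0,0],"hand": 85},{"slide": [0,0,0],"turn": [0,0,0],"hand": 85}]'

```text
clock: 15.08
eef_pos: [453.7, -322.5, 16.6]
tool_rot: [3.135, 0.002, -1.88]
force: [-7.8, 2.1, 5.6]
width: 85.1
```

Request:
play_rows --targets '[{"slide": [0,-6,0],"turn": [0,0,0],"hand": 85},{"slide": [0,-6,0],"turn": [0,0,0],"hand": 85},{"slide": [0,-6,0],"turn": [0,0,0],"hand": 85},{"slide": [0,-6,0],"turn": [0,0,0],"hand": 85},{"slide": [0,0,0],"turn": [0,0,0],"hand": 85}]'

```text
clock: 15.7
eef_pos: [477.1, -330.2, 16.5]
tool_rot: [3.136, 0.001, -1.88]
force: [-5.3, 2.5, 3.5]
width: 84.9
```

Run:
```python
from h import *
look(18); wblock(18,1)
```

```text
t 15.7 pos [ 477.1 -330.2   16.5] rot [ 3.136e+00  1.000e-03 -1.880e+00] dock [-125.     0.7] yaw-in-dock(jaw) -0.004 F [-5.3  2.5  3.5] Fd -5.8 0.8 w 84.9
scene block dock centre [-71.2  47.8] size [56.9 82.4] yaw 1.549 n 236 meanz 48.5
TCP in block [-46.2  50.8] centre corr [-73.2  45.8]
wrist block [-74.5   2. ] [ 83.6 141.9] yaw 0.001 z 47.9
  probe [-21.9   1.1] 874 29.86343747747258
```

View pics/c18.png

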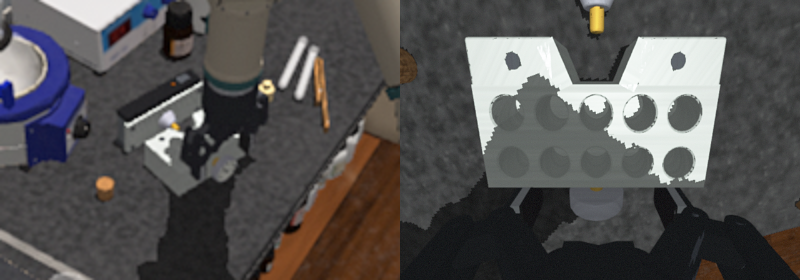

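The notch at (600,80) is lined up with the probe at (597,18). The block is at x≈−75, yaw 0.001. I'll continue straight.

Request:
play_rows --targets '[{"slide": [0,-5,0],"turn": [0,0,0],"hand": 85},{"slide": [0,-5,0],"turn": [0,0,0],"hand": 85},{"slide": [0,-5,0],"turn": [0,0,0],"hand": 85},{"slide": [0,-5,0],"turn": [0,0,0],"hand": 85},{"slide": [0,-4,0],"turn": [0,0,0],"hand": 85}]'

```text
clock: 16.42
eef_pos: [498.5, -337.1, 16.5]
tool_rot: [3.134, 0.002, -1.881]
force: [-10.4, 3.3, 4.8]
width: 84.8
```

Run:
```python
from h import *
look(19); wblock(19,1)
```

```text
t 16.43 pos [ 498.5 -337.1   16.5] rot [ 3.134e+00  2.000e-03 -1.881e+00] dock [-102.5    0.5] yaw-in-dock(jaw) -0.004 F [-10.4   3.3   4.8] Fd -10.9 0.0 w 84.8
scene block dock centre [-43.2  47.2] size [94.8 57.2] yaw -1.553 n 232 meanz 48.6
TCP in block [ 43.6 -58.1] centre corr [-45.2  45.2]
wrist block [-51.6   1.7] [141.5  84.4] yaw -0.002 z 47.9
  plate yaw -0.0 at 0.007397404 -1.7333502 n 11435 y -73.13297852083646 75.21327863691656
  probe [-21.6   1. ] 679 29.912996038252412
```

View pics/w19.png

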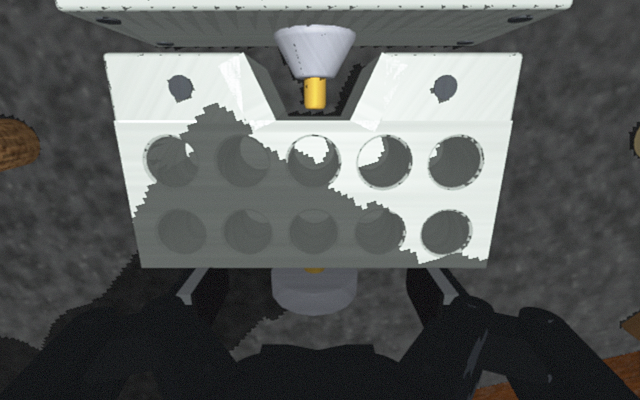

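The nose is entering the notch centrally: probe at (315,93), notch mid at (313,110). Plate yaw is 0.000 and block yaw −0.002. About 11–12 mm to go.

Request:
play_rows --targets '[{"slide": [0,-3,0],"turn": [0,0,0],"hand": 85},{"slide": [0,-3,0],"turn": [0,0,0],"hand": 85},{"slide": [0,-3,0],"turn": [0,0,0],"hand": 85},{"slide": [0,0,0],"turn": [0,0,0],"hand": 85}]'

```text
clock: 17.02
eef_pos: [507.0, -339.9, 16.5]
tool_rot: [3.134, 0.002, -1.881]
force: [-8.5, 3.3, 5.5]
width: 84.8
```

Request:
play_rows --targets '[{"slide": [0,-1.5,0],"turn": [0,0,0],"hand": 85},{"slide": [0,0,0],"turn": [0,0,0],"hand": 85}]'

```text
clock: 17.27
eef_pos: [507.5, -340.1, 16.5]
tool_rot: [3.132, 0.002, -1.881]
force: [-10.7, 2.9, 6.5]
width: 85.1
```

Run:
```python
from h import *
stat(); wblock(20)
```

```text
t 17.27 pos [ 507.5 -340.1   16.5] rot [ 3.132e+00  2.000e-03 -1.881e+00] dock [-93.1   0.4] yaw-in-dock(jaw) -0.004 F [-10.7   2.9   6.5] Fd -11.0 -0.4 w 85.1
wrist block [-43.4   1.6] [141.2  76.9] yaw -0.004 z 47.8
  plate yaw -0.001 at -4.516647 1.3965966 n 15535 y -72.97908547611445 74.8458758655386
  probe [-19.2   1.3] 371 29.932673424999187
```

View pics/w20.png

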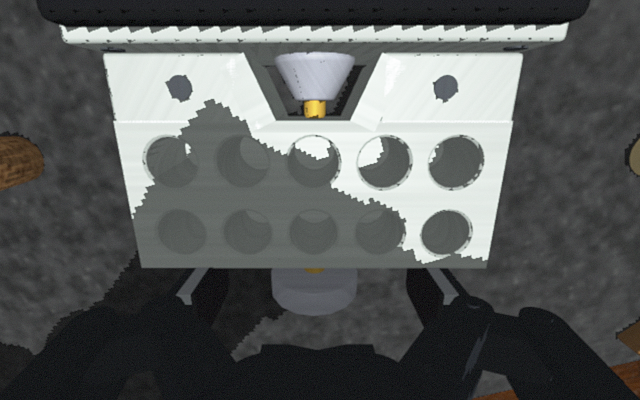

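The probe is being pushed in and about 2 mm remain. I'll push in small steps until the force jumps.

Request:
play_rows --targets '[{"slide": [0,-1,0],"turn": [0,0,0],"hand": 85},{"slide": [0,-1,0],"turn": [0,0,0],"hand": 85},{"slide": [0,0,0],"turn": [0,0,0],"hand": 85}]'

```text
clock: 17.7
eef_pos: [508.3, -340.3, 16.4]
tool_rot: [3.13, 0.003, -1.881]
force: [-13.0, 4.6, 8.8]
width: 85.2
```

Request:
play_rows --targets '[{"slide": [0,-1,0],"turn": [0,0,0],"hand": 85},{"slide": [0,0,0],"turn": [0,0,0],"hand": 85}]'

```text
clock: 17.95
eef_pos: [508.3, -340.3, 16.4]
tool_rot: [3.128, 0.003, -1.881]
force: [-14.3, 5.2, 11.2]
width: 85.1
```

Run:
```python
from h import *
stat(); wblock(21)
```

```text
t 17.95 pos [ 508.3 -340.3   16.4] rot [ 3.128e+00  3.000e-03 -1.881e+00] dock [-92.2   0.4] yaw-in-dock(jaw) -0.004 F [-14.3   5.2  11.2] Fd -15.2 0.6 w 85.1
wrist block [-43.    1.5] [142.2  76.1] yaw -0.0 z 47.8
  plate yaw -0.001 at -4.6088066 1.3706354 n 15497 y -72.81783462680512 75.44986042897978
  probe [-18.8   1. ] 318 29.869923589976146
```

Request:
play_rows --targets '[{"slide": [0,-2,0],"turn": [0,0,0],"hand": 85},{"slide": [0,-2,0],"turn": [0,0,0],"hand": 85},{"slide": [0,0,0],"turn": [0,0,0],"hand": 85},{"slide": [0,0,0],"turn": [0,0,0],"hand": 85}]'

```text
clock: 18.5
eef_pos: [508.2, -340.2, 16.3]
tool_rot: [3.12, 0.005, -1.882]
force: [-21.8, 7.1, 18.1]
width: 85.0
```

Run:
```python
from h import *
stat(); wblock(22)
z=np.load('pics/w22.npz');cv2.imwrite('pics/w22c.png',cv2.resize(z['im'][0:150,80:560],(800,250),interpolation=cv2.INTER_CUBIC))
```

```text
t 18.5 pos [ 508.2 -340.2   16.3] rot [ 3.12   0.005 -1.882] dock [-92.3   0.5] yaw-in-dock(jaw) -0.005 F [-21.8   7.1  18.1] Fd -22.9 0.2 w 85.0
wrist block [-44.1   1.5] [ 78.6 141.7] yaw 0.004 z 47.8
  plate yaw 0.0 at -4.677428 1.2880173 n 15690 y -72.6009311499057 75.38862625831604
  probe [-18.8   1.3] 315 29.78382032996829
```

View pics/w22c.png

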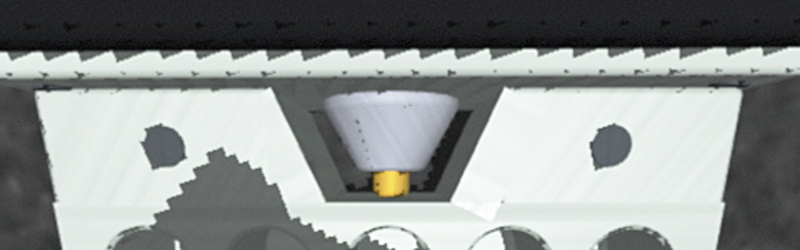

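The position is fixed while the force rises from 15 to 23 N, so the back is against the plate. The picture shows both back edges flush and the probe shortened. I'll release straight back, then lift.

Request:
play_rows --targets '[{"slide": [0,4,0],"turn": [0,0,0],"hand": 85},{"slide": [0,5,0],"turn": [0,0,0],"hand": 85},{"slide": [0,10,0],"turn": [0,0,0],"hand": 85},{"slide": [0,18,0],"turn": [0,0,0],"hand": 85},{"slide": [0,0,0],"turn": [0,0,0],"hand": 85}]'

```text
clock: 19.18
eef_pos: [483.4, -332.7, 16.7]
tool_rot: [-3.141, 0.0, -1.881]
force: [0.1, -0.4, 0.6]
width: 85.3
```

Request:
play_rows --targets '[{"slide": [0,0,-50],"turn": [0,0,0],"hand": 85},{"slide": [0,0,-60],"turn": [0,0,0],"hand": 85},{"slide": [0,0,-60],"turn": [0,0,0],"hand": 85},{"slide": [50,30,0],"turn": [0,0,0],"hand": 85},{"slide": [60,30,0],"turn": [0,0,0],"hand": 85}]'

```text
clock: 19.8
eef_pos: [398.2, -416.9, 188.0]
tool_rot: [-3.137, -0.002, -1.876]
force: [0.1, -0.9, -1.1]
width: 84.7
```

Request:
play_rows --targets '[{"slide": [60,0,0],"turn": [0,0,0],"hand": 85},{"slide": [60,0,0],"turn": [0,0,0],"hand": 85},{"slide": [60,30,0],"turn": [0,0,0],"hand": 85},{"slide": [0,30,0],"turn": [0,0,0],"hand": 85},{"slide": [0,0,0],"turn": [0,0,0],"hand": 85}]'

```text
clock: 20.42
eef_pos: [284.8, -567.1, 186.7]
tool_rot: [3.141, -0.001, -1.885]
force: [-0.3, 0.3, -0.4]
width: 84.7
```

Run:
```python
from h import *
stat()
for n,k in(('top','t23'),('scene','s23')):
    im,d,c=grab(n,k); P=pts(c,d); H=P[...,2]; q=w2d(P)
    m=(H>43)&(H<52)&(im.min(-1)>150)&(np.abs(q[...,1])<80)&(q[...,0]>-100)&(q[...,0]<0)
    cc,wh,a=cv2.minAreaRect(q[m].astype(np.float32)); print(n,np.round(cc,1),np.round(wh,1),a)
    hsv=cv2.cvtColor(im,cv2.COLOR_BGR2HSV)
    H2=H;mm=((H>5)&(H<42)&(q[...,0]>-130)&(q[...,0]<30)&(np.abs(q[...,1])>100)&(np.abs(q[...,1])<190)).astype(np.uint8)
    nn,l,st,ce=cv2.connectedComponentsWithStats(mm)
    for i in range(1,nn):
        if st[i,4]>25: print('  obj',ce[i].round(1),P[l==i].mean(0).round(1))
    b=im[160:260,330:480] if n=='top' else im[80:220,250:450]
    cv2.imwrite('pics/%sc.png'%k,cv2.resize(b,(780,520),interpolation=cv2.INTER_CUBIC))
```

```text
t 20.43 pos [ 284.8 -567.1  186.7] rot [ 3.141e+00 -1.000e-03 -1.885e+00] dock [-237.  -283.2] yaw-in-dock(jaw) -0.008 F [-0.3  0.3 -0.4] Fd -0.4 0.2 w 84.7
top [-50.1   0.4] [ 99.6 139.9] 0.11519411951303482
  obj [343.1 183.4] [ 599.6 -209.5   24.2]
  obj [437.9 214.8] [ 502.4 -519.7   22.5]
scene [-50.    3.1] [142.4  99.9] 89.88690185546875
  obj [382.2 124.6] [ 503.9 -515.1   21.1]
  obj [301.6 173.2] [ 600.5 -203.4   22.1]
```

View pics/t23c.png

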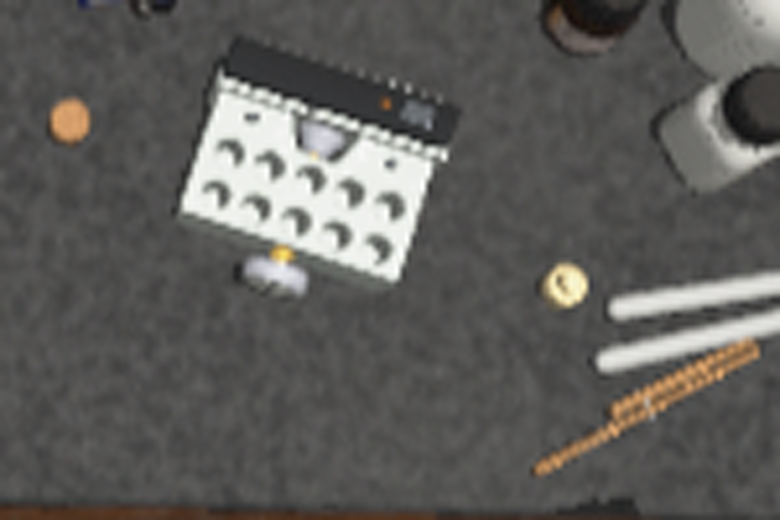

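View pics/s23c.png

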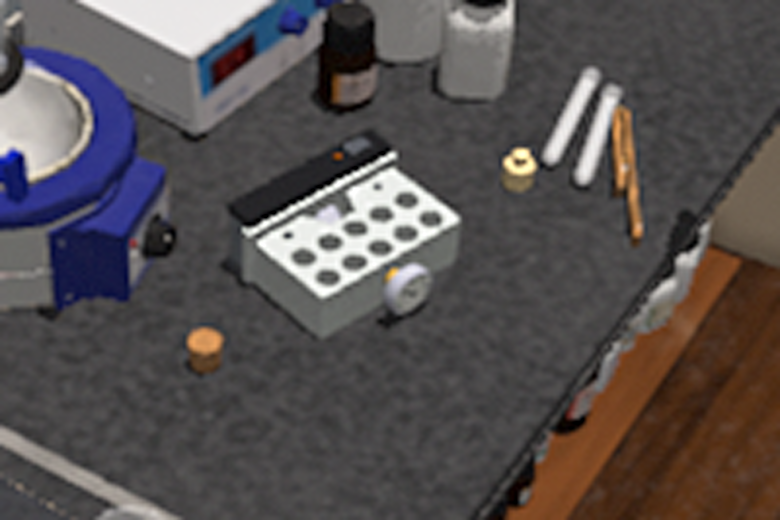

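The block looks home in both views: flush at the plate, with the nose in the notch at (325,140) in the top crop. Cork and weight are unmoved. The rectangle fit included the dial, so I'll check the front edge on both sides separately.

Run:
```python
from h import *
for k in('t0','t23','s23'):
    z=np.load('pics/%s.npz'%('top0' if k=='t0' else k)); 
    if k=='t0': continue
    P=pts(z,z['d']);H=P[...,2];q=w2d(P); m=(H>44)&(H<52)&(q[...,0]>-100)&(q[...,0]<2)&(np.abs(q[...,1])<80)
    for lo,hi in((-68,-30),(30,72)):
        r=q[m&(q[...,1]>lo)&(q[...,1]<hi)]; print(k,lo,'x front/back',np.percentile(r[:,0],[0,1,99,100]).round(1))
    r=q[m]; print('  y range',np.percentile(r[:,1],[0,.5,99.5,100]).round(1))
    r=dockfit(z)
```

```text
t23 -68 x front/back [-81.1 -80.1   0.4   0.6]
t23 30 x front/back [-81.2 -80.1  -0.4   1. ]
  y range [-69.9 -69.   70.2  73. ]
s23 -68 x front/back [-81.2 -80.1   1.2   1.5]
s23 30 x front/back [-79.7 -79.1   0.5   1.3]
  y range [-68.2 -67.3  74.5  75.5]
```

The front edge is at −80 mm on both sides, so the block sits at x = −40, y ≈ 0–3 mm, yaw ≈ 0. It is home, so I'm handing in.

```bash
python3 -c "
from h import *
print(finish_job()); stat()"
```

```text
the job is handed in; nothing more can be done
None
the job is handed in; nothing more can be done
```

The block is home against the heater plate. I handed the job in at about 20 s of the 72 s, with the arm clear and about 190 mm up.

**What I did**
1. I slid the block left by pushing its right side with closed fingers.
2. I turned it clockwise with the open fingertips on the front face, one each side of the dial.
3. I trimmed it with a push on the left side. It then stood square (yaw within 0.01 rad) and centred, with its back about 62 mm from the plate.
4. I pushed it straight in with both fingers until it stopped dead. The horizontal push rose from about 15 to 23 N with no further movement. Then I backed off and lifted away.

**Last checks**
- **Block position:** the top and scene cameras put its front edge 79–81 mm from the plate on both sides, so the back lies flat to within about 1 mm. It sits about 0–3 mm left of centre in my dock frame. The probe and plate measured 1–2 mm left in that same frame, so the true sideways error is about 2 mm at most, against 7 mm of play.
- **Probe:** the last close view shows it shortened in the notch; I had no direct reading of how far it is pushed in.
- **Other things:** the cork and brass weight measured within 1 mm of where they started. I did not re-measure the beaker, flask, mortar or petri dish, but the arm stayed well away from them.

**Checks that disagreed**
- **First push:** it did not turn the block as planned. It only slid it sideways, which was needed anyway.
- **Scene and wrist fits:** some scene-camera fits while the gripper blocked the view, and some wrist fits near the end, were off. I relied on the clear views instead.
- **Final rectangle fit:** it included the dial, so I replaced it with the edge check above.

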